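# Find the microscope objective with the tired spring and pack it for repair

### The job

One of the four sprung objectives in the rack has a tired spring: under the same light end-to-end squeeze (about 20 N, never above 40) its nose sinks much deeper than those of the others. Find it, lift it out by its ends, lay it in the single V-rest and let go, then take it across the barrel and lay it flat on the bottom of the recess in the open repair case. The other three stay lying in the grooves of the rack; drop nothing and leave the other things on the bench where they are.

Things in the scene. Friction and masses are not known exactly. Their poses are not given: they have to be found in the camera images.
- objective_1: one of four sprung microscope objectives that look alike (the numbers mean nothing): steel barrel, black nose cap, 54 mm long, 0.1 kg, lying. Origin on the axis, halfway along the 54 mm; x runs along the axis from nose to thread: cap and nose (18 mm across) x = -27 to -13 mm, barrel (26 across) to +23, thread (20 across) to +27. The nose can slide 6 mm into the barrel
- objective_2: looks the same as objective_1, same axes. Springs of the four: a sound nose starts to give at 13 N of end-to-end squeeze and needs 67 N to be fully in (20 N: about 1 mm in); the tired one starts at 1 N and is fully in (6 mm) from 5 N on. No latch: the nose comes out again when released
- objective_3: a sprung objective that looks the same as objective_1, same size and axes; its spring may be sound or tired
- objective_4: a sprung objective that looks the same as objective_1, same size and axes; its spring may be sound or tired
- rack: fixed rack of folded aluminium sheet, 150 mm (y) by 34 mm (x); origin mid underside, on the table. Four V-grooves along x at y = -51, -17, 17, 51 mm hold the objectives: axis 40 mm up, nose to -x, origin at x = -5 +-2 mm. Both ends overhang the sheet (x = -14 to 14; foot -17 to 17) with free space below; only 8 mm between barrels, too little for a finger
- vrest: fixed single V-rest of aluminium sheet, V 28 mm long (along x), 24 wide, on a round grey foot 60 mm across, 7 high; origin mid underside, on the table. A barrel laid in the V (either way round) and centred on it has its axis 40 mm up. Its ends and sides are free: the V's rims end 8 mm below the axis and are narrower than the barrel
- case: fixed black repair case with grey foam, opened flat; origin mid underside of its box, on the table. Box 104 mm (x) by 124 (y), rim 40 high, foam 36; lid flat behind it (x = 60 to 162, 18 high). A thumb cut-out, y = -18 to 18 mm, floor 10 mm up, crosses the whole box along x, through both side walls: room for fingers beside a barrel
- recess (a point): middle of the one recess in the foam, at the height of a lying objective's axis: 27 mm above the table; axes as the case. Recess 62 mm long (along y), 31 wide (along x), black floor 14 mm above the table; its ends are closed foam, 9 mm higher than the axis: no room for fingers there
- objective_1_nose (a joint): how far the nose of objective_1 is pushed into the barrel, m: 0 = fully out, 0.006 = fully in
- objective_2_nose (a joint): how far the nose of objective_2 is pushed into the barrel, m: 0 = fully out, 0.006 = fully in
- objective_3_nose (a joint): how far the nose of objective_3 is pushed into the barrel, m: 0 = fully out, 0.006 = fully in
- objective_4_nose (a joint): how far the nose of objective_4 is pushed into the barrel, m: 0 = fully out, 0.006 = fully in
- dust_blower: dark rubber dust blower lying on the bench, 50x111x50 mm, bystander; origin at the middle of its underside
- cover_glass_2: small grey and white box of cover glasses, 36x36x13 mm, bystander; origin at the middle of its underside
- forceps: steel forceps lying flat, 12x134x9 mm, bystander; origin at the middle of its underside
- objective_can_1: upright screw can with black lid, 34 mm across, 58 mm high, bystander; origin at the middle of its underside
- objective_can_2: upright grey screw can with black lid, 38 mm across, 50 mm high, bystander; origin at the middle of its underside
There are look-alikes about, which are no part of the job. Leave any blue, orange or purple look-alike of the objective_2 alone.

How it is judged (in metres and radians):
On the way, in this order (a step that is already met when the one before it is completed fails the run):
1. the objective with the tired spring is lifted out of the rack by its ends, its nose sunk deep by the squeeze (((z of objective_1 in the frame of rack between 0.06 and 0.11 m and x of objective_1 in the frame of rack between -0.03 and 0.03 m and y of objective_1 in the frame of rack between -0.075 and 0.075 m and value of joint objective_1_nose above 0.0035 m) or (z of objective_2 in the frame of rack between 0.06 and 0.11 m and x of objective_2 in the frame of rack between -0.03 and 0.03 m and y of objective_2 in the frame of rack between -0.075 and 0.075 m and value of joint objective_2_nose above 0.0035 m) or (z of objective_3 in the frame of rack between 0.06 and 0.11 m and x of objective_3 in the frame of rack between -0.03 and 0.03 m and y of objective_3 in the frame of rack between -0.075 and 0.075 m and value of joint objective_3_nose above 0.0035 m) or (z of objective_4 in the frame of rack between 0.06 and 0.11 m and x of objective_4 in the frame of rack between -0.03 and 0.03 m and y of objective_4 in the frame of rack between -0.075 and 0.075 m and value of joint objective_4_nose above 0.0035 m))), for 0.1 s.
2. it lies in the V-rest, let go (((z of objective_1 in the frame of vrest between 0.035 and 0.045 m and horizontal distance between objective_1 and vrest below 0.022 m and angle between the x axis of objective_1 and the x axis of vrest, either way round below 0.2 rad and linear speed of objective_1 below 0.03 m/s and contact force between the fingers and objective_1 below 0.1 N) or (z of objective_2 in the frame of vrest between 0.035 and 0.045 m and horizontal distance between objective_2 and vrest below 0.022 m and angle between the x axis of objective_2 and the x axis of vrest, either way round below 0.2 rad and linear speed of objective_2 below 0.03 m/s and contact force between the fingers and objective_2 below 0.1 N) or (z of objective_3 in the frame of vrest between 0.035 and 0.045 m and horizontal distance between objective_3 and vrest below 0.022 m and angle between the x axis of objective_3 and the x axis of vrest, either way round below 0.2 rad and linear speed of objective_3 below 0.03 m/s and contact force between the fingers and objective_3 below 0.1 N) or (z of objective_4 in the frame of vrest between 0.035 and 0.045 m and horizontal distance between objective_4 and vrest below 0.022 m and angle between the x axis of objective_4 and the x axis of vrest, either way round below 0.2 rad and linear speed of objective_4 below 0.03 m/s and contact force between the fingers and objective_4 below 0.1 N))), for 0.2 s.
At the end, for the whole second after the job is handed in: The tired objective lies flat on the recess floor (axis height within 4.5 mm, middle within 8 mm each way, axis within 11 degrees), at rest and let go; the other three lie in the rack's grooves (axis height within 5 mm, at most 12 mm off lengthwise) (((x of objective_1 in the frame of recess between -0.008 and 0.008 m and y of objective_1 in the frame of recess between -0.008 and 0.008 m and z of objective_1 in the frame of recess between -0.0045 and 0.0045 m and angle between the x axis of objective_1 and the y axis of recess, either way round below 0.2 rad and linear speed of objective_1 below 0.03 m/s and contact force between the fingers and objective_1 below 0.1 N and (z of objective_2 in the frame of rack between 0.035 and 0.045 m and x of objective_2 in the frame of rack between -0.017 and 0.007 m and y of objective_2 in the frame of rack between -0.06 and 0.06 m) and (z of objective_3 in the frame of rack between 0.035 and 0.045 m and x of objective_3 in the frame of rack between -0.017 and 0.007 m and y of objective_3 in the frame of rack between -0.06 and 0.06 m) and (z of objective_4 in the frame of rack between 0.035 and 0.045 m and x of objective_4 in the frame of rack between -0.017 and 0.007 m and y of objective_4 in the frame of rack between -0.06 and 0.06 m)) or (x of objective_2 in the frame of recess between -0.008 and 0.008 m and y of objective_2 in the frame of recess between -0.008 and 0.008 m and z of objective_2 in the frame of recess between -0.0045 and 0.0045 m and angle between the x axis of objective_2 and the y axis of recess, either way round below 0.2 rad and linear speed of objective_2 below 0.03 m/s and contact force between the fingers and objective_2 below 0.1 N and (z of objective_1 in the frame of rack between 0.035 and 0.045 m and x of objective_1 in the frame of rack between -0.017 and 0.007 m and y of objective_1 in the frame of rack between -0.06 and 0.06 m) and (z of objective_3 in the frame of rack between 0.035 and 0.045 m and x of objective_3 in the frame of rack between -0.017 and 0.007 m and y of objective_3 in the frame of rack between -0.06 and 0.06 m) and (z of objective_4 in the frame of rack between 0.035 and 0.045 m and x of objective_4 in the frame of rack between -0.017 and 0.007 m and y of objective_4 in the frame of rack between -0.06 and 0.06 m)) or (x of objective_3 in the frame of recess between -0.008 and 0.008 m and y of objective_3 in the frame of recess between -0.008 and 0.008 m and z of objective_3 in the frame of recess between -0.0045 and 0.0045 m and angle between the x axis of objective_3 and the y axis of recess, either way round below 0.2 rad and linear speed of objective_3 below 0.03 m/s and contact force between the fingers and objective_3 below 0.1 N and (z of objective_1 in the frame of rack between 0.035 and 0.045 m and x of objective_1 in the frame of rack between -0.017 and 0.007 m and y of objective_1 in the frame of rack between -0.06 and 0.06 m) and (z of objective_2 in the frame of rack between 0.035 and 0.045 m and x of objective_2 in the frame of rack between -0.017 and 0.007 m and y of objective_2 in the frame of rack between -0.06 and 0.06 m) and (z of objective_4 in the frame of rack between 0.035 and 0.045 m and x of objective_4 in the frame of rack between -0.017 and 0.007 m and y of objective_4 in the frame of rack between -0.06 and 0.06 m)) or (x of objective_4 in the frame of recess between -0.008 and 0.008 m and y of objective_4 in the frame of recess between -0.008 and 0.008 m and z of objective_4 in the frame of recess between -0.0045 and 0.0045 m and angle between the x axis of objective_4 and the y axis of recess, either way round below 0.2 rad and linear speed of objective_4 below 0.03 m/s and contact force between the fingers and objective_4 below 0.1 N and (z of objective_1 in the frame of rack between 0.035 and 0.045 m and x of objective_1 in the frame of rack between -0.017 and 0.007 m and y of objective_1 in the frame of rack between -0.06 and 0.06 m) and (z of objective_2 in the frame of rack between 0.035 and 0.045 m and x of objective_2 in the frame of rack between -0.017 and 0.007 m and y of objective_2 in the frame of rack between -0.06 and 0.06 m) and (z of objective_3 in the frame of rack between 0.035 and 0.045 m and x of objective_3 in the frame of rack between -0.017 and 0.007 m and y of objective_3 in the frame of rack between -0.06 and 0.06 m)))); the robot touches nothing.
It fails at once if an objective with a sound spring is lifted out of the rack (its nose less than 3 mm in) ((z of objective_1 in the frame of rack between 0.06 and 0.11 m and x of objective_1 in the frame of rack between -0.03 and 0.03 m and y of objective_1 in the frame of rack between -0.075 and 0.075 m and value of joint objective_1_nose below 0.003 m) or (z of objective_2 in the frame of rack between 0.06 and 0.11 m and x of objective_2 in the frame of rack between -0.03 and 0.03 m and y of objective_2 in the frame of rack between -0.075 and 0.075 m and value of joint objective_2_nose below 0.003 m) or (z of objective_3 in the frame of rack between 0.06 and 0.11 m and x of objective_3 in the frame of rack between -0.03 and 0.03 m and y of objective_3 in the frame of rack between -0.075 and 0.075 m and value of joint objective_3_nose below 0.003 m) or (z of objective_4 in the frame of rack between 0.06 and 0.11 m and x of objective_4 in the frame of rack between -0.03 and 0.03 m and y of objective_4 in the frame of rack between -0.075 and 0.075 m and value of joint objective_4_nose below 0.003 m)).
It fails at once if an objective is squeezed end to end with more than about 40 N (both ends together over 90 N, nose standing still) ((value of joint objective_1_nose above 0.0003 m and velocity of joint objective_1_nose between -0.003 and 0.003 m/s and contact force between the fingers and objective_1 above 90 N) or (value of joint objective_2_nose above 0.0003 m and velocity of joint objective_2_nose between -0.003 and 0.003 m/s and contact force between the fingers and objective_2 above 90 N) or (value of joint objective_3_nose above 0.0003 m and velocity of joint objective_3_nose between -0.003 and 0.003 m/s and contact force between the fingers and objective_3 above 90 N) or (value of joint objective_4_nose above 0.0003 m and velocity of joint objective_4_nose between -0.003 and 0.003 m/s and contact force between the fingers and objective_4 above 90 N)).
It fails at once if an objective is let fall (moves faster than 0.5 m/s while no finger holds it: a drop of more than about 13 mm) ((linear speed of objective_1 above 0.5 m/s and contact force between the fingers and objective_1 below 0.05 N) or (linear speed of objective_2 above 0.5 m/s and contact force between the fingers and objective_2 below 0.05 N) or (linear speed of objective_3 above 0.5 m/s and contact force between the fingers and objective_3 below 0.05 N) or (linear speed of objective_4 above 0.5 m/s and contact force between the fingers and objective_4 below 0.05 N)).
It fails at once if a bystander is moved by more than 20 mm (distance of any of dust_blower, cover_glass_2, forceps, objective_can_1, objective_can_2 from where it was at the start of the episode above 0.02 m).
It also fails if it takes over 61 s, if anything falls off the work surface, if the arm or the gripper's body presses on something with over 40 N, if the wrist force passes 120 N, or if a joint passes its speed limit or range.

### The arm

A 6-joint arm with a two-finger parallel gripper is mounted at the origin on a cart in front of the work surface, level with it; the furniture and walls round the work are solid. World frame = base frame: x ahead of the robot, y to its left, z up, the work surface at z = 0. Lengths are in m, angles in degrees, forces in N, time in s.
With the tool pointing down it reaches from about 0.25 to 0.725 m from the base axis. Payload 9.7 kg.
Tool frame: the origin (TCP) lies between the finger pads; the fingertips stand 22 mm ahead of it and the grasp point (between the pads) lies 3 mm ahead of it; z points along the fingers, y is the line along which they close (so a half turn about z gives the same grasp; the last joint's range is limited). The gripper opens to 85 mm and grips with 20 to 120 N. Pads are 22 mm wide; open, the fingers measure 114 mm over their backs; the gripper's body (76 mm by 85 mm) begins 54 mm behind the grasp point. The pads swing forward as they close: fully open they stand 13 mm farther back than shut.
Start: joints at [-68.984, 4.979, 10.078, 95.1, 0, 90], TCP at [0.197, -0.513, 0.225] pointing down, gripper open.
Joint ranges: [-179.16, 179.16], [-48.56, 103.87], [-65.8, 70.77], [-126.05, 130.52], [-82.76, 87.17], [-180, 180]. Speed limits (degrees/s): [127.2, 127.2, 147.25, 180, 180, 180].

### API

Orientations are given as [roll, pitch, yaw] about the fixed x, y, z axes, in that order (R = Rz(yaw) Ry(pitch) Rx(roll)).
In Python, from workcell import bot, viewer, finder gives the robot as it stands.
- The arm moves only by the tool move_arm, never from a script. Its arguments are lists of equal length, an entry for each row: "offset": the shift along the tool's x, y, z in cm, a list of three; "twist": the turn, a rotation vector about the tool's x, y, z in rad, a list of three; "grip": the opening, from 0 (shut) to 1 (fully open). In form: {"offset": [[x, y, z], ...], "twist": [[ax, ay, az], ...], "grip": [grip, ...]}. A call has 1 to 5 rows; each row shifts and turns the commanded pose from where the row before left it, along the tool's axes as they then stand; what a row does not reach is not made up. A row lasts 1/10 s, in which the tool goes at most 50 mm and 8.59 degrees, less where a joint would pass 70% of its speed; a pose out of reach is approached as far as the arm can. A call is refused whole if a number of a shift passes 5 or a number of a turn 0.15, either way. A call with a gripper value outside its range is refused whole. The fingers move at their own pace and stop on an object; "force" is the grip in N (left out, the last holds). Time passes only in rows, so rows that do not move let the fingers close. It gives the time, the measured TCP pose, the force, the opening and the grip force at its end, in the units of the state.
- bot.get_obs(): the state, without advancing time (a new reading comes with each control period).
- viewer.camera(name): name is "side" or "top" or "wrist"; returns a dict with "color" (480x640x3 uint8, red, green, blue), "depth" (480x640 float32, m along the optical axis (not along the pixel's ray), 0 where there is no reading), "vfov" (degrees; the focal length in pixels is half the picture's height over the tangent of half this angle, whatever the lens; pixels are square), "cx", "cy" (the principal point, pixels), "k1" (the pictures are not rectified: a ray, as slopes to the right and down, at radius r is drawn at 1 + k1 r^2 times it, then the intrinsics apply), "position" and "attitude" of the camera in the world; the wrist camera has in their place "tool_from_camera" (4x4, takes a point from camera to tool coordinates, whose origin is the TCP and whose axes are the flange's). Camera axes: x right, y down, z forward; pixel columns grow to the right and rows downward; lengths in m; the calibration is good to about 2 mm. A picture is of the moment at which its call begins: read the wrist's pose just before it.
- bot.job_done(): hands the job in; it is judged then, once.
Trained networks look in a picture, given as the dict that the camera call returned (one of the last four; its "shot" number tells which), for a name from the list of things; names that differ only in an ending like _2 or _b are one class to them, and where a whole thing is asked for, a point or a joint stands for the part that bears it (a point fixed in the world has none). Each returns a list of dicts, best first, with "p" (0 to 1); they miss things now and then, are a little off and sometimes report something else, mostly with a low value. They report only what shows in the picture. A call takes as long as a camera call. They do not tell look-alikes from the thing itself.
- finder.boxes_of(picture, thing): "position" ([column, row] in pixels, amid what is visible of it).
- finder.pinpoint(picture, thing): "position" ([column, row] in pixels: a listed point, or the origin of a listed thing).
The state is a dict: "time": time; "q": joint angles; "qd": joint speeds; "joint_efforts": joint torques, N m; "ee_pos": TCP position; "tcp_rot": TCP orientation; "wrist_force": force on the tool from outside, world axes, zero at the start; "torque": the same for the moment, N m; "opening": finger opening in m; "grasp_force": force on a finger pad.
Only numpy, scipy, OpenCV 4.12 (cv2) and the standard library are available. Lean on these libraries where they do the work, as an engineer would, in place of code of your own. Each camera call takes 0.05 s, during which the arm holds its last target. There are 200 camera calls.

## Working session

There is one attempt and no reset: what is moved stays moved. The work goes in short steps, Python scripts to look and compute and a tool call to move; the robot and the scene stay as the last step left them, time stands still between calls to the robot, and variables do not carry over. Pictures are saved under pics/ and viewed, at most 13 in all, crops included, and the job is handed in when it is done.

Besides the shell and the picture viewer there is one more tool, called after "Emit:" as name(argument=value, ...) on one line, values as JSON. move_arm: Moves the arm, as the interface text tells. Its arguments: {"type":"object","properties":{"offset":{"type":"array","items":{"type":"array","items":{"type":"number"}}},"twist":{"type":"array","items":{"type":"array","items":{"type":"number"}}},"grip":{"type":"array","items":{"type":"number"}},"force":{"type":"number"}},"required":["offset","twist","grip"]}

```bash
mkdir -p pics
cat > h.py <<'E'
import numpy as np, cv2
from workcell import bot, viewer, finder
from scipy.spatial.transform import Rotation as R
def pose():
    o=bot.get_obs(); T=np.eye(4); T[:3,3]=o["ee_pos"]; T[:3,:3]=R.from_euler('xyz',o["tcp_rot"],degrees=True).as_matrix(); return T,o
def shot(n):
    T,o=pose(); p=viewer.camera(n)
    if n=="wrist": p["T"]=T@np.array(p["tool_from_camera"])
    else:
        M=np.eye(4); M[:3,3]=p["position"]; a=np.array(p["attitude"])
        M[:3,:3]=a if a.shape==(3,3) else R.from_euler('xyz',a,degrees=True).as_matrix(); p["T"]=M
    return p
def K(p):
    f=240/np.tan(np.radians(p["vfov"])/2); return np.array([[f,0,p["cx"]],[0,f,p["cy"]],[0,0,1]]),np.array([p["k1"],0,0,0],float)
def ray(p,uv):
    k,d=K(p); s=cv2.undistortPoints(np.array(uv,float).reshape(-1,1,2),k,d).reshape(-1,2)
    return np.c_[s,np.ones(len(s))]@p["T"][:3,:3].T
def atz(p,uv,z):
    r=ray(p,uv); c=p["T"][:3,3]; return c+r*((z-c[2])/r[:,2])[:,None]
def proj(p,X):
    k,d=K(p); Q=(np.atleast_2d(X)-p["T"][:3,3])@p["T"][:3,:3]
    return cv2.projectPoints(Q,np.zeros(3),np.zeros(3),k,d)[0].reshape(-1,2)
def bydepth(p,uv):
    u,v=np.round(uv).astype(int); dd=p["depth"][v-2:v+3,u-2:u+3]; dd=dd[dd>0]
    return p["T"][:3,3]+ray(p,[uv])[0]*np.median(dd) if len(dd) else None
def save(p,n,crop=None,s=1):
    c=p["color"][:,:,::-1]
    if crop: c=c[crop[1]:crop[3],crop[0]:crop[2]]
    cv2.imwrite("pics/"+n,cv2.resize(c,None,fx=s,fy=s))
E
python3 - <<'E'
from h import *
print(pose()[1])
for n in ("top","side"):
    p=shot(n); save(p,n+"0.png"); print(n,p["vfov"],p["position"],p["attitude"],p["k1"])
    for t in ["objective_1","rack","vrest","case","recess","dust_blower","cover_glass_2","forceps","objective_can_1"]:
        for d in finder.pinpoint(p,t)[:7]:
            if d["p"]>.25: print(n,t,round(d["p"],2),np.round(d["position"]),np.round(atz(p,[d["position"]],{"objective_1":.04,"recess":.027}.get(t,0))[0],3))
E
```

```text
{'time': 0.0, 'q': array([-6.89822392e+01,  5.01065541e+00,  1.00339939e+01,  9.50990625e+01,
        3.36864447e-04,  9.00011104e+01]), 'qd': array([-0.02781909, -0.06703869, -0.06699527, -0.05037579,  0.00521597,
        0.03141495]), 'joint_efforts': array([ 9.55036558e-04, -5.20384741e+01,  4.64808083e+01,  1.62505038e-02,
        1.43332250e-05, -1.57939445e-05]), 'ee_pos': array([ 0.19717795, -0.5131858 ,  0.22418322]), 'tcp_rot': array([-1.79924276e+02, -3.35396553e-04,  2.10166499e+01]), 'wrist_force': array([0.49648395, 0.39668675, 0.45274291]), 'torque': array([-0.06522318, -0.00453951,  0.05001624]), 'grasp_force': 0.0, 'opening': 0.0852724029464876}
top 56.241849384054426 [0.324542   0.04799456 1.12756773] [-169.59689392    0.43139975  -89.25621968] -0.002335219283095761
top objective_1 0.74 [284. 240.] [0.523 0.156 0.04 ]
top objective_1 0.73 [270. 235.] [0.535 0.192 0.04 ]
top objective_1 0.65 [238. 261.] [0.47  0.268 0.04 ]
top objective_1 0.59 [260. 288.] [0.404 0.213 0.04 ]
top objective_1 0.59 [236. 226.] [0.558 0.277 0.04 ]
top objective_1 0.58 [308. 240.] [0.523 0
[... 1127 characters left out ...]
 ]
side objective_1 0.43 [321. 265.] [0.519 0.085 0.04 ]
side objective_1 0.42 [316. 223.] [ 0.53  -0.194  0.04 ]
side rack 0.82 [317. 291.] [0.526 0.132 0.   ]
side vrest 0.62 [315. 255.] [ 0.53  -0.062 -0.   ]
side vrest 0.48 [313. 221.] [ 0.538 -0.33   0.   ]
side case 0.68 [314. 221.] [ 0.535 -0.331  0.   ]
side case 0.53 [364. 242.] [ 0.398 -0.154  0.   ]
side recess 0.69 [316. 214.] [ 0.529 -0.318  0.027]
side dust_blower 0.69 [266. 257.] [ 0.651 -0.041 -0.   ]
side dust_blower 0.33 [380. 265.] [ 0.375 -0.005  0.   ]
side cover_glass_2 0.5 [361. 242.] [ 0.408 -0.155 -0.   ]
side forceps 0.76 [380. 268.] [ 0.378  0.008 -0.   ]
side objective_can_1 0.27 [321. 264.] [ 0.517 -0.009  0.   ]
```

Run:
```python
import cv2
a=cv2.imread("pics/top0.png")[150:350,160:520]; cv2.imwrite("pics/topc.png",cv2.resize(a,None,fx=2.2,fy=2.2,interpolation=cv2.INTER_CUBIC))
```

```text
(no output)
```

View pics/topc.png

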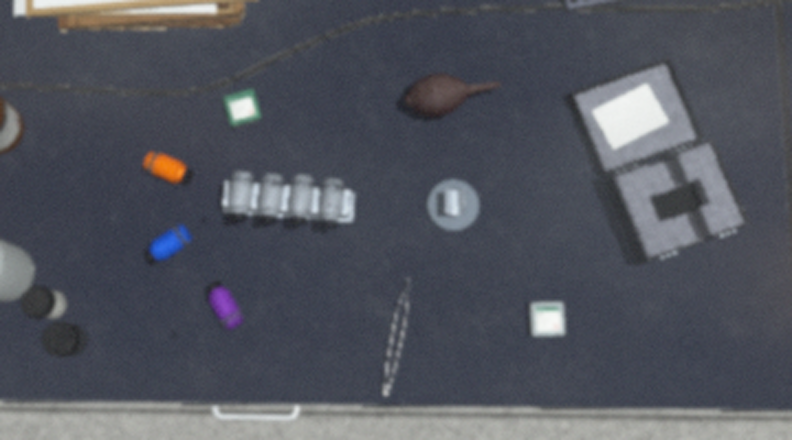

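View pics/side0.png

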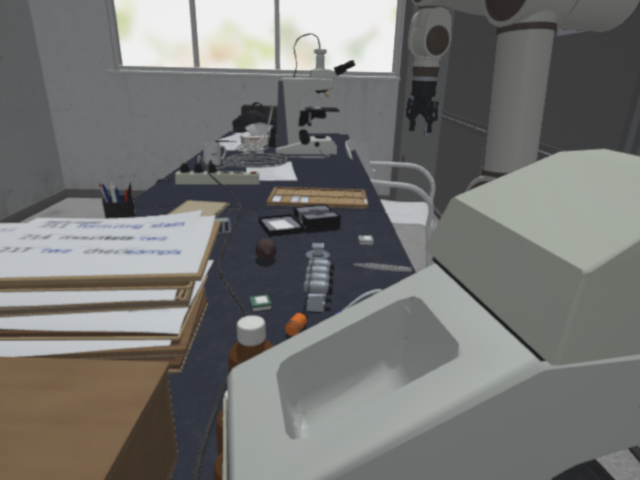

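The top crop shows four steel objectives in the rack at crop (240,192), (272,195), (303,198) and (333,200), which is full image about (269–311, 237–241). The V-rest is at crop (451,204), and the case is at (680,200), turned about 25°, with its recess at (679,199).

The things that could be mistaken for the target are coloured: orange (165,167), blue (168,243) and purple (225,305). The side view shows the same rack at (317,285). I choose the four grey ones in the rack and will check them in a close crop. I'll move over the case first and look from there.

Emit:
move_arm(offset=[[4.4, -1.5, -0.85], [4.4, -1.5, -0.85], [4.4, -1.5, -0.85], [4.4, -1.5, -0.85], [4.4, -1.5, -0.85]], twist=[[0, 0, -0.14], [0, 0, 0], [0, 0, 0], [0, 0, 0], [0, 0, 0]], grip=[1, 1, 1, 1, 1])

```text
time: 1.5
ee_pos: [0.3586, -0.3442, 0.2679]
tcp_rot: [180.0, -0.0, 29.0]
wrist_force: [0.3, -1.0, -0.4]
opening: 0.0855
grasp_force: 0.0
```

Emit:
move_arm(offset=[[4.4, -1.5, -0.85], [2, -2, -0.85], [0, 0, 0]], twist=[[0, 0, 0], [0, 0, 0], [0, 0, 0]], grip=[1, 1, 1])

```text
time: 1.8
ee_pos: [0.398, -0.2815, 0.2859]
tcp_rot: [179.9, -0.1, 29.3]
wrist_force: [-0.8, -0.6, -0.7]
opening: 0.0854
grasp_force: 0.0
```

Run:
```python
from h import *
p=shot("wrist"); o=pose()[1]; print(o["time"],o["ee_pos"],o["tcp_rot"],np.round(o["q"])); print(np.round(p["tool_from_camera"],3),p["vfov"],p["k1"])
save(p,"w1.png")
for t in ["case","recess","vrest","objective_1"]:
    for d in finder.pinpoint(p,t)[:4]:
        if d["p"]>.2: print(t,round(d["p"],2),np.round(d["position"]),np.round(atz(p,[d["position"]],{"objective_1":.04,"recess":.027}.get(t,0))[0],4))
```

```text
1.85 [ 0.39744922 -0.2829183   0.28511832] [ 1.79930230e+02 -3.02016458e-02  2.92111562e+01] [-35.  -2.  10. 102.  -0. 115.]
[[ 0.    -0.954 -0.299  0.076]
 [ 1.     0.    -0.001 -0.001]
 [ 0.001 -0.299  0.954 -0.149]
 [ 0.     0.     0.     1.   ]] 70.18535730226131 -0.013718842560102824
case 0.68 [379. 105.] [ 0.5293 -0.2958  0.    ]
recess 0.89 [382. 107.] [ 0.5253 -0.2971  0.027 ]
```

View pics/w1.png

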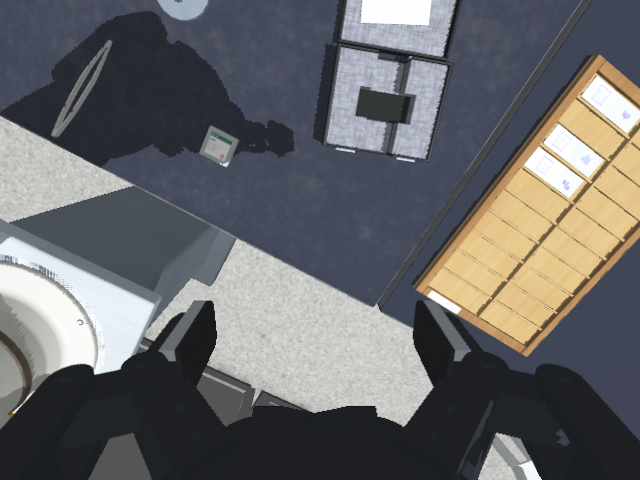

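The close view shows the case box at about (387,103), with the recess at (384,106), and the forceps and glass box well away from it. Next I go over the V-rest, turned for the rack.

Emit:
move_arm(offset=[[3.6, -2.1, 0], [3.6, -2.1, 0], [3.6, -2.1, 0], [3.6, -2.1, 0], [3.6, -2.1, 0]], twist=[[0, 0, 0], [0, 0, 0], [0, 0, 0], [0, 0, 0], [0, 0, -0.14]], grip=[1, 1, 1, 1, 1])

```text
time: 2.55
ee_pos: [0.5035, -0.1046, 0.284]
tcp_rot: [-180.0, 0.0, 37.0]
wrist_force: [1.0, -1.1, 0.6]
opening: 0.0855
grasp_force: 0.0
```

Emit:
move_arm(offset=[[0, 0, 0], [0, 0, 0], [0, 0, 0], [0, 0, 0], [0, 0, 0]], twist=[[0, 0, -0.14], [0, 0, -0.14], [0, 0, -0.14], [0, 0, -0.14], [0, 0, -0.14]], grip=[1, 1, 1, 1, 1])

```text
time: 3.05
ee_pos: [0.5029, -0.106, 0.2839]
tcp_rot: [-180.0, 0.0, 77.4]
wrist_force: [0.0, -0.2, 0.2]
opening: 0.0855
grasp_force: 0.0
```

Emit:
move_arm(offset=[[0, 0, 0], [0, 0, 0]], twist=[[0, 0, -0.14], [0, 0, 0]], grip=[1, 1])

```text
time: 3.25
ee_pos: [0.5029, -0.106, 0.2839]
tcp_rot: [-180.0, 0.0, 85.2]
wrist_force: [0.2, 0.2, -0.2]
opening: 0.0853
grasp_force: 0.0
```

Run:
```python
from h import *
p=shot("wrist"); o=pose()[1]; print(o["time"],o["ee_pos"],o["tcp_rot"],np.round(o["q"]))
save(p,"w2.png"); import pickle; pickle.dump(p,open("w2.pkl","wb"))
for t in ["rack","vrest","objective_1"]:
    for d in finder.pinpoint(p,t)[:6]:
        if d["p"]>.2: print(t,round(d["p"],2),np.round(d["position"]),np.round(atz(p,[d["position"]],{"objective_1":.04,"recess":.027}.get(t,0))[0],4))
```

```text
3.3 [ 0.50292662 -0.10582071  0.2840155 ] [-1.79966913e+02 -5.28436281e-04  8.49287593e+01] [-12.   2.  13. 102.  -0.  83.]
vrest 0.57 [329. 145.] [ 0.5258 -0.0455  0.    ]
vrest 0.33 [236. 241.] [ 0.3929 -0.1587  0.    ]
objective_1 0.71 [312.   1.] [0.5167 0.096  0.04  ]
```

View pics/w2.png

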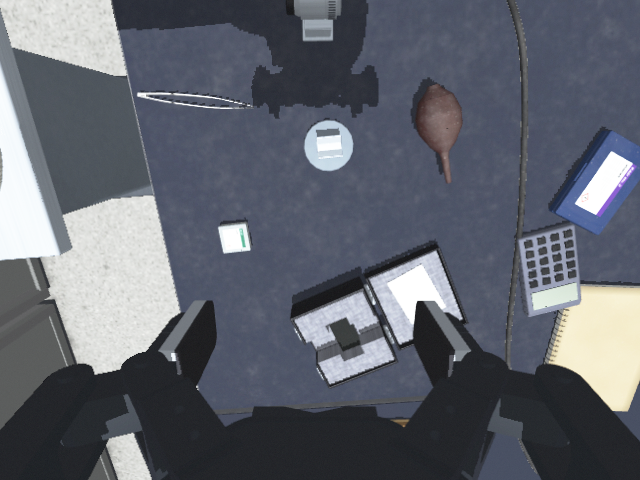

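The view shows the V-rest at (329,145) with its V lines about along the tool's y axis. The nearest rack groove shows at the top edge, at (315,5). Moving on to the rack.

Emit:
move_arm(offset=[[4.4, 0, 0.8], [4.4, 0, 0.8], [4.4, 0, 0.8], [4.4, 0, 0.8], [3, 0, 0.8]], twist=[[0, 0, 0], [0, 0, 0], [0, 0, 0], [0, 0, 0], [0, 0, 0]], grip=[1, 1, 1, 1, 1])

```text
time: 3.95
ee_pos: [0.5202, 0.1027, 0.244]
tcp_rot: [180.0, -0.0, 85.1]
wrist_force: [0.8, -1.0, 0.1]
opening: 0.0859
grasp_force: 0.0
```

Emit:
move_arm(offset=[[0, 0, 0]], twist=[[0, 0, 0]], grip=[1])

```text
time: 4.05
ee_pos: [0.52, 0.1034, 0.2428]
tcp_rot: [-179.9, -0.0, 85.3]
wrist_force: [-0.9, 0.3, -0.5]
opening: 0.0851
grasp_force: 0.0
```

Run:
```python
from h import *
p=shot("wrist"); o=pose()[1]; print(o["time"],o["ee_pos"],o["tcp_rot"],np.round(o["q"]))
import pickle; pickle.dump(p,open("w3.pkl","wb"))
save(p,"w3.png",(160,20,480,260),2.5)
for t in ["rack","vrest","objective_1"]:
    for d in finder.pinpoint(p,t)[:7]:
        if d["p"]>.2: print(t,round(d["p"],2),np.round(d["position"],1),np.round(atz(p,[d["position"]],{"objective_1":.04,"recess":.027}.get(t,0))[0],4))
```

```text
4.1 [0.52005516 0.10182275 0.24356917] [-1.79922815e+02  2.11466242e-02  8.52362886e+01] [ 11.   3.  10.  97.   0. 106.]
rack 0.96 [315.  166.1] [0.5231 0.1439 0.    ]
vrest 0.92 [326.9 313.5] [ 0.5231 -0.0438  0.    ]
vrest 0.32 [314.9 166. ] [0.523 0.144 0.   ]
objective_1 0.96 [317.4 220.2] [0.5213 0.0911 0.04  ]
objective_1 0.91 [312.7 115.8] [0.5251 0.1957 0.04  ]
objective_1 0.69 [251.3  31.7] [0.4754 0.2728 0.04  ]
objective_1 0.68 [343.3  21.8] [0.5595 0.2737 0.04  ]
objective_1 0.66 [428.6 305.7] [ 0.641  -0.0206  0.04  ]
objective_1 0.61 [314.3 186.3] [0.521  0.1272 0.04  ]
objective_1 0.6 [311.1 151. ] [0.5208 0.1627 0.04  ]
```

View pics/w3.png

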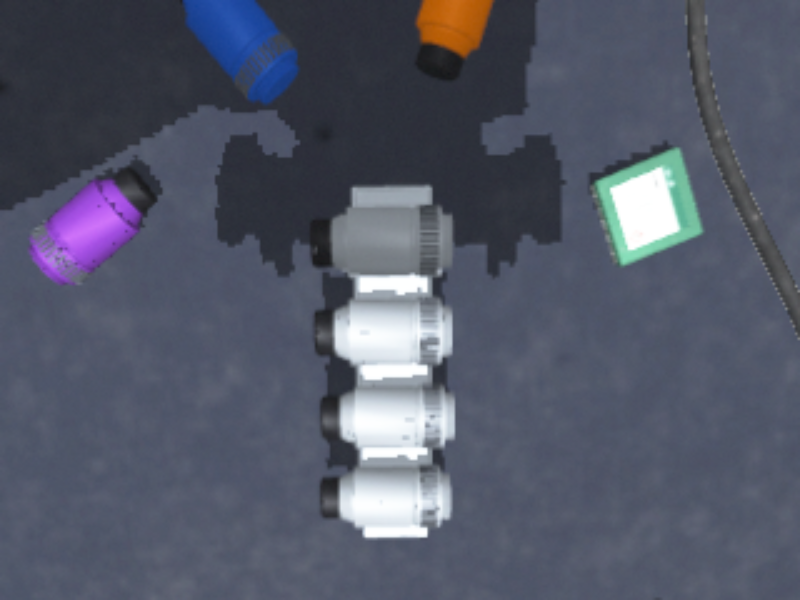

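The crop shows four grey objectives in the rack with their black noses to the left (toward the robot), at crop nose tips (311,243), (316,333), (321,418) and (320,497). The coloured look-alikes lie well apart from them. I'll measure the axes.

Run:
```python
from h import *; import pickle
p=pickle.load(open("w3.pkl","rb"))
f=lambda a:np.array(a)/2.5+[160,20]
N=atz(p,f([(311,243),(316,333),(321,418),(320,497)]),.04);T=atz(p,f([(452,240),(452,327),(454,415),(451,495)]),.04)
d=T-N; print(np.round(N,4),np.round(T,4),np.degrees(np.arctan2(d[:,1],d[:,0])),np.linalg.norm(d,axis=1))
M=(N+T)/2; e=M[0]-M[3]; print(np.round(M,4),"rack yaw",-np.degrees(np.arctan2(e[0],e[1])),np.linalg.norm(e)/3)
# depth cloud: top points of barrels
k,dc=K(p); vv,uu=np.mgrid[60:245,260:370]; uv=np.c_[uu.ravel(),vv.ravel()]
D=p["depth"][vv,uu].ravel(); X=p["T"][:3,3]+ray(p,uv)*D[:,None]; ok=(D>0)&(X[:,2]>.044)&(X[:,2]<.06); X=X[ok]
print(len(X),np.percentile(X[:,2],[50,95,99]))
r=cv2.minAreaRect((X[:,:2]*1000).astype(np.float32)); print(r)
from scipy.cluster.vq import kmeans2
t=X[X[:,2]>.0475]; c,l=kmeans2(t[:,:2],M[:,:2].copy(),minit='matrix')
for i in range(4):
    q=t[l==i]; v=np.linalg.svd(q[:,:2]-q[:,:2].mean(0),full_matrices=False)[2][0]; print(len(q),np.round(q[:,:2].mean(0),4),np.degrees(np.arctan(v[1]/v[0])))
# vrest
vv,uu=np.mgrid[280:350,290:370]; uv=np.c_[uu.ravel(),vv.ravel()]
D=p["depth"][vv,uu].ravel(); X=p["T"][:3,3]+ray(p,uv)*D[:,None]; ok=(D>0)&(X[:,2]>.018)&(X[:,2]<.05); X=X[ok]
print("vrest",len(X),X[:,:2].mean(0),X[:,2].max(),cv2.minAreaRect((X[:,:2]*1000).astype(np.float32)))
```

```text
[[0.4976 0.1967 0.04  ]
 [0.4959 0.1626 0.04  ]
 [0.4943 0.1285 0.04  ]
 [0.4904 0.0952 0.04  ]] [[0.5524 0.1933 0.04  ]
 [0.5504 0.1605 0.04  ]
 [0.5491 0.1252 0.04  ]
 [0.5458 0.0915 0.04  ]] [-3.59074985 -2.27404058 -3.4239545  -3.80619583] [0.05490597 0.05454572 0.05488722 0.0555866 ]
[[0.525  0.195  0.04  ]
 [0.5231 0.1616 0.04  ]
 [0.5217 0.1269 0.04  ]
 [0.5181 0.0933 0.04  ]] rack yaw -3.862976970662049 0.03397913971201021
4741 [0.05031716 0.05355528 0.05434252]
((521.7501220703125, 144.50555419921875), (126.56695556640625, 55.07014465332031), 86.20872497558594)
1126 [0.5269 0.1947] -4.361984019826603
1028 [0.5247 0.1609] -4.183150399561681
951 [0.5236 0.1273] -3.481157637261199
808 [0.5203 0.0943] -2.8579132141399866
vrest 424 [ 0.52441848 -0.04677189] 0.03316821402078335 ((524.3956909179688, -45.23284912109375), (27.916141510009766, 24.429058074951172), 0.487035870552063)
```

Measured: barrel spacing 34.0 mm, length about 55 mm, rack yaw −3.8°. The V-rest is at (0.5244, −0.0455) with yaw about 0.5°. Now to squeeze the nearest one.

Emit:
move_arm(offset=[[-0.8, -0.1, 3.5], [0, 0, 4.5], [0, 0, 4.5], [0, 0, 4.0], [0, 0, 3.3]], twist=[[0, 0, -0.017], [0, 0, 0], [0, 0, 0], [0, 0, 0], [0, 0, 0]], grip=[1, 1, 1, 1, 1], force=20)

```text
time: 4.75
ee_pos: [0.5182, 0.091, 0.0445]
tcp_rot: [-180.0, 0.0, 86.0]
wrist_force: [-0.0, 0.3, 0.6]
opening: 0.085
grasp_force: 0.0
```

Emit:
move_arm(offset=[[0, 0, 0.4], [0, 0, 0], [0, 0, 0], [0, 0, 0], [0, 0, 0]], twist=[[0, 0, 0], [0, 0, 0], [0, 0, 0], [0, 0, 0], [0, 0, 0]], grip=[1, 0.75, 0.65, 0.6, 0.55])

```text
time: 5.25
ee_pos: [0.5196, 0.0926, 0.044]
tcp_rot: [179.9, -0.0, 86.2]
wrist_force: [-0.4, -0.9, 0.2]
opening: 0.0468
grasp_force: 0.0
```

Emit:
move_arm(offset=[[0, 0, 0], [0, 0, 0], [0, 0, 0], [0, 0, 0]], twist=[[0, 0, 0], [0, 0, 0], [0, 0, 0], [0, 0, 0]], grip=[0.5, 0.45, 0.45, 0.45])

```text
time: 5.65
ee_pos: [0.5188, 0.0925, 0.0425]
tcp_rot: [180.0, -0.0, 86.2]
wrist_force: [1.0, -1.2, 0.6]
opening: 0.0384
grasp_force: 0.6
```

The opening reads 38 mm with no force, which doesn't fit. I'll look.

Run:
```python
from h import *
p=shot("wrist"); o=pose()[1]; print(o["time"],o["ee_pos"],o["grasp_force"],o["opening"])
save(p,"w4.png")
```

```text
5.7 [0.51877626 0.09250909 0.04244552] 0.5606367811560631 0.038281080363699906
```

View pics/w4.png

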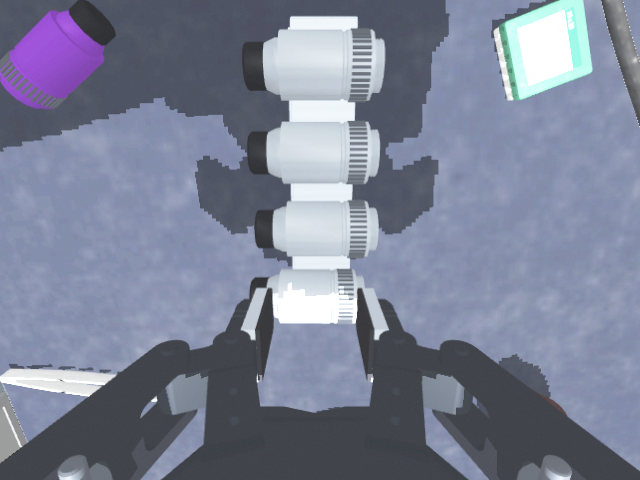

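Run:
```python
from h import *
p=shot("wrist"); T,o=pose()
for z in (-.02,0,.003,.012,.022): 
    P=(T@[0,0,z,1])[:3]; print(z,np.round(P,4),np.round(proj(p,P),1))
L=(T@[0,.02,.022,1])[:3]; print(proj(p,L),proj(p,(T@[0,.02,0,1])[:3]))
for y in (.0935,.1275): print(y,proj(p,[[.519,y,.04],[.519,y,.053]]))
for t in ["objective_1"]:
    for d in finder.pinpoint(p,t)[:5]: print(d["p"],d["position"],atz(p,[d["position"]],.04))
for uv in [(315,290),(263,305),(263,350),(372,305),(372,350),(316,235),(340,310)]: print(uv,np.round(bydepth(p,uv),4), p["depth"][uv[1],uv[0]])
```

```text
-0.02 [0.5187 0.0925 0.0624] [[315.4 320.4]]
0 [0.5187 0.0925 0.0424] [[315.3 298.7]]
0.003 [0.5187 0.0925 0.0394] [[315.3 295.9]]
0.012 [0.5187 0.0925 0.0304] [[315.2 288. ]]
0.022 [0.5187 0.0925 0.0204] [[315.2 280. ]]
[[351.74906397 280.01634334]] [[356.48485285 298.7351039 ]]
0.0935 [[315.68262687 294.59440184]
 [315.79600014 307.55926176]]
0.1275 [[310.84134548 227.99028631]
 [310.54900951 236.18298638]]
0.79 [317.2, 229.1] [[0.52189194 0.12677338 0.04      ]]
0.79 [312.7, 154.4] [[0.52211043 0.16040088 0.04      ]]
0.78 [59.6, 50.4] [[0.42354206 0.20806258 0.04      ]]
0.73 [307.0, 295.2] [[0.51472193 0.09345736 0.04      ]]
0.56 [313.7, 64.8] [[0.52491462 0.1954965  0.04      ]]
(315, 290) [0.5191 0.101  0.0502] 0.15570354
(263, 305) [0.4988 0.1058 0.0709] 0.1356936
(263, 350) [0.4991 0.0933 0.0827] 0.12756118
(372, 305) [0.5418 0.1028 0.0707] 0.13531092
(372, 350) [0.5389 0.0945 0.0881] 0.12096652
(316, 235) [0.5213 0.1278 0.0529] 0.1443531
(340, 310) [0.5299 0.0916 0.0531] 0.15548198
```

Run:
```python
from h import *; import pickle
def an(p,T,rows):
    vv,uu=np.mgrid[rows[0]:rows[1],150:480]; uv=np.c_[uu.ravel(),vv.ravel()]; D=p["depth"][vv,uu].ravel()
    X=p["T"][:3,3]+ray(p,uv)*D[:,None]; X=X[(D>.05)&(D<.25)]; Y=(X-T[:3,3])@T[:3,:3]
    for s in (-1,1):
        q=Y[(Y[:,1]*s>.012)&(abs(Y[:,0])<.016)&(Y[:,2]<.035)]; b=q[q[:,2]>np.percentile(q[:,2],97)]
        print(s,len(q),"max z",np.round(np.percentile(q[:,2],[50,90,97,99.8])*1000,1),"tip",np.round(b.mean(0)*1000,1))
p=pickle.load(open("w3.pkl","rb")); T=p["T"]@np.linalg.inv(p["tool_from_camera"]); an(p,T,(260,440))
p=shot("wrist"); T,o=pose()
for r in range(262,345,8):
    print(r,[(c,*np.round(((bydepth(p,(c,r))-T[:3,3])@T[:3,:3])*1000).astype(int)) for c in (240,250,258,264,270,276)])
```

```text
-1 5251 max z [-51.6 -29.9 -24.3 -20.1] tip [  1.7 -43.5 -22.3]
1 5085 max z [-51.2 -29.6 -24.3 -20.1] tip [  1.7  42.6 -22.2]
262 [(240, np.int64(3), np.int64(-45), np.int64(42)), (250, np.int64(3), np.int64(-39), np.int64(42)), (258, np.int64(3), np.int64(-34), np.int64(42)), (264, np.int64(3), np.int64(-31), np.int64(42)), (270, np.int64(3), np.int64(-27), np.int64(42)), (276, np.int64(3), np.int64(-23), np.int64(42))]
270 [(240, np.int64(-2), np.int64(-45), np.int64(42)), (250, np.int64(-2), np.int64(-39), np.int64(42)), (258, np.int64(-2), np.int64(-35), np.int64(42)), (264, np.int64(-3), np.int64(-31), np.int64(42)), (270, np.int64(-2), np.int64(-27), np.int64(42)), (276, np.int64(-2), np.int64(-24), np.int64(42))]
278 [(240, np.int64(-8), np.int64(-46), np.int64(42)), (250, np.int64(-8), np.int64(-40), np.int64(42)), (258, np.int64(10), np.int64(-28), np.int64(2)), (264, np.int64(10), np.int64(-25), np.int64(3)), (270, np.int64(10), np.int64(-22), np.int64(2)), (276, np.int64(11), np.int64(-19), np.int64(0))]
286 [(240, np.int64(-13), np.int64(-46), np.int64(43)), (250, np.int
[... 1690 characters left out ...]
p.int64(-20), np.int64(-20)), (276, np.int64(-41), np.int64(-25), np.int64(42))]
334 [(240, np.int64(13), np.int64(-25), np.int64(-51)), (250, np.int64(10), np.int64(-23), np.int64(-46)), (258, np.int64(10), np.int64(-20), np.int64(-45)), (264, np.int64(4), np.int64(-20), np.int64(-36)), (270, np.int64(-6), np.int64(-20), np.int64(-21)), (276, np.int64(-47), np.int64(-25), np.int64(42))]
342 [(240, np.int64(13), np.int64(-24), np.int64(-55)), (250, np.int64(12), np.int64(-21), np.int64(-54)), (258, np.int64(6), np.int64(-20), np.int64(-45)), (264, np.int64(1), np.int64(-20), np.int64(-37)), (270, np.int64(-10), np.int64(-20), np.int64(-22)), (276, np.int64(-53), np.int64(-25), np.int64(42))]
```

The depth readings explain it. The real fingertips stand about 20 mm behind the reported TCP (tool z ≈ −20 mm), so they are hovering above the barrel at z≈0.06. The table and barrel heights check out with the same camera. So I open and go about 38 mm lower, gently, watching the force.

Emit:
move_arm(offset=[[0, 0, 0], [0, 0, 0], [0, 0, 0], [0, 0, 0], [0, 0, 0]], twist=[[0, 0, 0], [0, 0, 0], [0, 0, 0], [0, 0, 0], [0, 0, 0]], grip=[1, 1, 1, 1, 1])

```text
time: 6.35
ee_pos: [0.5187, 0.0925, 0.0424]
tcp_rot: [-180.0, 0.0, 86.2]
wrist_force: [-0.5, 0.4, -0.8]
opening: 0.0852
grasp_force: 0.0
```

Emit:
move_arm(offset=[[0, 0, 0.5], [0, 0, 0.8], [0, 0, 0.8], [0, 0, 0.8], [0, 0, 0]], twist=[[0, 0, 0], [0, 0, 0], [0, 0, 0], [0, 0, 0], [0, 0, 0]], grip=[1, 1, 1, 1, 1])

```text
time: 6.85
ee_pos: [0.5177, 0.0923, 0.0117]
tcp_rot: [-179.9, 0.0, 86.2]
wrist_force: [0.1, -0.4, 0.2]
opening: 0.0856
grasp_force: 0.0
```

Emit:
move_arm(offset=[[0, 0, 0.8], [0, 0, 0], [0, 0, 0], [0, 0, 0], [0, 0, 0]], twist=[[0, 0, 0], [0, 0, 0], [0, 0, 0], [0, 0, 0], [0, 0, 0]], grip=[1, 0.75, 0.7, 0.65, 0.6])

```text
time: 7.35
ee_pos: [0.5191, 0.0925, 0.0059]
tcp_rot: [179.9, -0.0, 86.2]
wrist_force: [-0.2, -0.2, 1.7]
opening: 0.0528
grasp_force: 21.9
```

Emit:
move_arm(offset=[[0, 0, 0], [0, 0, 0], [0, 0, 0], [0, 0, 0]], twist=[[0, 0, 0], [0, 0, 0], [0, 0, 0], [0, 0, 0]], grip=[0.5, 0.45, 0.4, 0.4])

```text
time: 7.75
ee_pos: [0.5191, 0.0925, 0.0058]
tcp_rot: [179.9, -0.0, 86.2]
wrist_force: [-0.2, -0.5, 5.3]
opening: 0.0526
grasp_force: 21.9
```

Sound (52.6 mm under 22 N). I open fully and slide alongside to the next one; there is 15 mm clearance at each end.

Emit:
move_arm(offset=[[0, 0, 0], [0, 0, 0], [0, 0, 0], [0, 0, 0], [1.7, 0, 0]], twist=[[0, 0, 0], [0, 0, 0], [0, 0, 0], [0, 0, 0], [0, 0, 0]], grip=[1, 1, 1, 1, 1])

```text
time: 8.25
ee_pos: [0.5197, 0.1085, 0.0052]
tcp_rot: [-180.0, 0.0, 86.1]
wrist_force: [0.1, 0.2, 0.4]
opening: 0.0852
grasp_force: 0.0
```

Emit:
move_arm(offset=[[1.8, 0, 0], [0, 0, 0], [0, 0, 0], [0, 0, 0], [0, 0, 0]], twist=[[0, 0, 0], [0, 0, 0], [0, 0, 0], [0, 0, 0], [0, 0, 0]], grip=[1, 1, 0.75, 0.65, 0.6])

```text
time: 8.75
ee_pos: [0.5214, 0.1268, 0.0057]
tcp_rot: [179.9, 0.0, 86.1]
wrist_force: [0.8, -0.8, -0.5]
opening: 0.0515
grasp_force: 3.1
```

Emit:
move_arm(offset=[[0, 0, 0], [0, 0, 0], [0, 0, 0], [0, 0, 0]], twist=[[0, 0, 0], [0, 0, 0], [0, 0, 0], [0, 0, 0]], grip=[0.5, 0.45, 0.4, 0.4])

```text
time: 9.15
ee_pos: [0.5219, 0.1268, 0.0062]
tcp_rot: [179.9, 0.0, 86.1]
wrist_force: [3.4, -3.8, 6.0]
opening: 0.0476
grasp_force: 23.4
```

The tired one is found: 47.6 mm, nose fully in. Lifting it straight up.

Emit:
move_arm(offset=[[0, 0, -0.4], [0, 0, -0.9], [0, 0, -1.2], [0, 0, -1.2], [0, 0, -0.8]], twist=[[0, 0, 0], [0, 0, 0], [0, 0, 0], [0, 0, 0], [0, 0, 0]], grip=[0.4, 0.4, 0.4, 0.4, 0.4])

```text
time: 9.65
ee_pos: [0.5215, 0.1276, 0.0522]
tcp_rot: [179.9, -0.0, 86.2]
wrist_force: [0.2, 0.2, -1.8]
opening: 0.0475
grasp_force: 22.1
```

Emit:
move_arm(offset=[[0, 0, 0], [0, 0, 0], [0, 0, 0]], twist=[[0, 0, 0], [0, 0, 0], [0, 0, 0]], grip=[0.4, 0.4, 0.4])

```text
time: 9.95
ee_pos: [0.5207, 0.1273, 0.0499]
tcp_rot: [-180.0, 0.0, 86.2]
wrist_force: [-0.6, 1.2, -1.0]
opening: 0.0471
grasp_force: 22.1
```

Run:
```python
from h import *
p=shot("wrist"); T,o=pose(); print(o["time"],o["ee_pos"],o["tcp_rot"],o["opening"],o["grasp_force"])
save(p,"w5.png")
vv,uu=np.mgrid[180:480,240:400]; uv=np.c_[uu.ravel(),vv.ravel()]; D=p["depth"][vv,uu].ravel()
X=p["T"][:3,3]+ray(p,uv)*D[:,None]; Y=(X-T[:3,3])@T[:3,:3]
q=Y[(abs(Y[:,1])<.014)&(abs(Y[:,0])<.02)&(D>0)&(Y[:,2]>-.07)&(Y[:,2]<.0)]
print(len(q),np.round(np.percentile(q,[2,50,98],axis=0)*1000,1))
for lo in (-.012,-.006,0,.006):
    s=q[(q[:,1]>lo)&(q[:,1]<lo+.006)]; print(lo,np.round(np.percentile(s[:,2],3)*1000,1), np.round(s[s[:,2]<np.percentile(s[:,2],8)].mean(0)*1000,1))
```

```text
10.0 [0.52068457 0.12732373 0.04979288] [-1.79947816e+02  1.34568265e-02  8.61612637e+01] 0.04762522349891981 22.10289627313614
5353 [[ -7.6 -13.4 -47.3]
 [  7.1   0.1 -44.4]
 [ 13.4  13.5 -31. ]]
-0.012 -47.2 [  1.3  -8.9 -47.1]
-0.006 -47.1 [  0.7  -2.9 -47.1]
0 -47.1 [  1.2   3.  -47.1]
0.006 -47.2 [  1.1   9.4 -47.1]
```

View pics/w5.png

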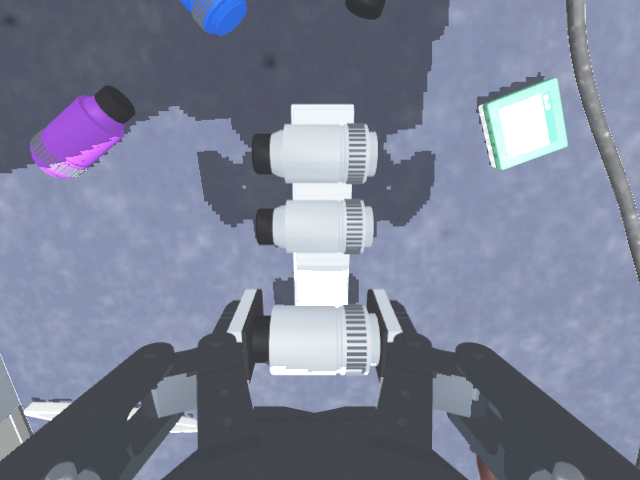

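The target hangs level between the pads with its nose sunk, at (318,340). Its axis is 34 mm behind the TCP. The groove at (320,280) is empty, and the other three are still in place. Carrying it to the V-rest.

Emit:
move_arm(offset=[[0, 0, -1.5], [-4.35, 0.05, 0], [-4.35, 0.05, 0], [-4.35, 0.05, 0], [-4.35, 0.05, 0]], twist=[[0, 0, -0.075], [0, 0, 0], [0, 0, 0], [0, 0, 0], [0, 0, 0]], grip=[0.4, 0.4, 0.4, 0.4, 0.4])

```text
time: 10.5
ee_pos: [0.524, -0.048, 0.065]
tcp_rot: [-180.0, -0.0, 90.5]
wrist_force: [0.5, 0.6, -1.5]
opening: 0.0474
grasp_force: 22.1
```

Emit:
move_arm(offset=[[0, 0, 0], [0, 0, 1.5], [0, 0, 1.5], [0, 0, 0], [0, 0, 0]], twist=[[0, 0, 0], [0, 0, 0], [0, 0, 0], [0, 0, 0], [0, 0, 0]], grip=[0.4, 0.4, 0.4, 0.4, 0.4])

```text
time: 11.0
ee_pos: [0.5238, -0.0455, 0.0344]
tcp_rot: [-179.9, -0.0, 90.6]
wrist_force: [0.5, 0.4, -0.1]
opening: 0.0473
grasp_force: 22.1
```

Run:
```python
from h import *
p=shot("wrist"); T,o=pose(); print(o["time"],o["ee_pos"],o["tcp_rot"],o["opening"],o["grasp_force"])
save(p,"w6.png")
print(finder.pinpoint(p,"vrest")[:2], proj(p,[.5244,-.0455,0]))
# circular foot points z 3..12mm
vv,uu=np.mgrid[150:480,180:460]; uv=np.c_[uu.ravel(),vv.ravel()]; D=p["depth"][vv,uu].ravel()
X=p["T"][:3,3]+ray(p,uv)*D[:,None]; q=X[(D>0)&(X[:,2]>.004)&(X[:,2]<.010)]
h=cv2.convexHull((q[:,:2]*1000).astype(np.float32)); print("foot circle",len(q),cv2.minEnclosingCircle(h))
q=X[(D>0)&(X[:,2]>.018)&(X[:,2]<.033)&(abs(X[:,0]-.524)<.02)&(abs(X[:,1]+.045)<.03)]; print(len(q),q.min(0) if len(q) else 0,q.max(0) if len(q) else 0)
```

```text
11.05 [ 0.52427202 -0.04565933  0.03510425] [-1.79963178e+02 -6.44255749e-03  9.05438706e+01] 0.047579419376810386 22.13472068309784
[{'position': [319.8, 273.5], 'p': 0.69}] [[316.27042366 271.34874246]]
foot circle 5197 ((566.614501953125, -108.00042724609375), 105.3906478881836)
1704 [ 0.51014042 -0.0525816   0.02349936] [ 0.53823573 -0.03330935  0.03293624]
```

View pics/w6.png

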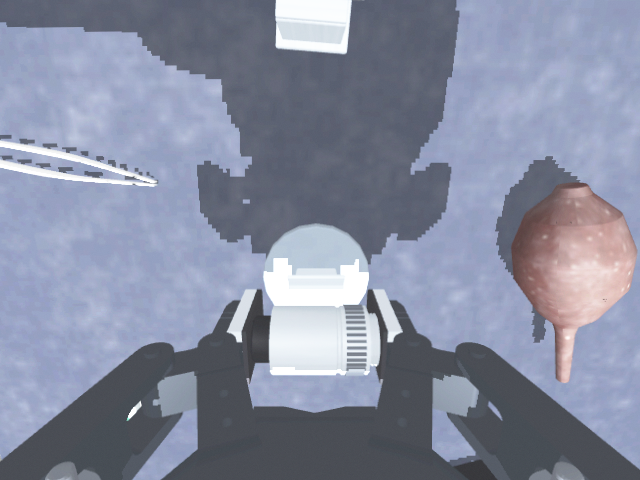

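The V-rest is right below the barrel: its foot is at (316,270), x centre 0.5242, and its far rim implies a centre y of −0.0453, within 1 mm. The rack's nearest sheet edge is at (313,40). Lowering.

Emit:
move_arm(offset=[[0, 0, 1.2], [0, 0, 1.0], [0, 0, 0.4], [0, 0, 0.15], [0, 0, 0]], twist=[[0, 0, 0], [0, 0, 0], [0, 0, 0], [0, 0, 0], [0, 0, 0]], grip=[0.4, 0.4, 0.4, 0.4, 0.4])

```text
time: 11.6
ee_pos: [0.5243, -0.0466, 0.0076]
tcp_rot: [-180.0, -0.0, 90.5]
wrist_force: [0.3, 0.3, -1.9]
opening: 0.0473
grasp_force: 22.1
```

Emit:
move_arm(offset=[[0, 0, 0.15], [0, 0, 0], [0, 0, 0]], twist=[[0, 0, 0], [0, 0, 0], [0, 0, 0]], grip=[0.4, 0.4, 0.4])

```text
time: 11.9
ee_pos: [0.5246, -0.0466, 0.0066]
tcp_rot: [180.0, 0.0, 90.5]
wrist_force: [0.8, 0.1, -0.6]
opening: 0.0476
grasp_force: 22.2
```

Emit:
move_arm(offset=[[0, 0, 0.1], [0, 0, 0], [0, 0, 0]], twist=[[0, 0, 0], [0, 0, 0], [0, 0, 0]], grip=[0.4, 0.4, 0.4])

```text
time: 12.2
ee_pos: [0.5248, -0.0463, 0.0062]
tcp_rot: [179.9, -0.0, 90.5]
wrist_force: [-1.9, 2.3, 6.4]
opening: 0.0478
grasp_force: 22.0
```

Emit:
move_arm(offset=[[0, 0, 0], [0, 0, 0], [0, 0, 0], [0, 0, 0], [0, 0, 0]], twist=[[0, 0, 0], [0, 0, 0], [0, 0, 0], [0, 0, 0], [0, 0, 0]], grip=[0.57, 0.6, 0.63, 0.68, 0.8])

```text
time: 12.7
ee_pos: [0.5244, -0.0467, 0.0052]
tcp_rot: [-180.0, 0.0, 90.5]
wrist_force: [-0.1, 0.1, 0.3]
opening: 0.0684
grasp_force: 0.0
```

Emit:
move_arm(offset=[[0, 0, 0], [0, 0, 0], [0, 0, 0], [0, 0, 0], [0, 0, 0]], twist=[[0, 0, 0], [0, 0, 0], [0, 0, 0], [0, 0, 0], [0, 0, 0]], grip=[1, 1, 1, 1, 1])

```text
time: 13.2
ee_pos: [0.5244, -0.0466, 0.0054]
tcp_rot: [180.0, 0.0, 90.5]
wrist_force: [0.2, -1.0, -0.3]
opening: 0.085
grasp_force: 0.0
```

Released. Rise, turn a quarter turn and look.

Emit:
move_arm(offset=[[0, 0, -1.5], [0, 0, -3], [0, 0, -4], [0, 0, -4], [0, 0, -3]], twist=[[0, 0, 0], [0, 0, 0], [0, 0, 0], [0, 0, -0.1428], [0, 0, -0.1428]], grip=[1, 1, 1, 1, 1])

```text
time: 13.7
ee_pos: [0.5247, -0.0466, 0.1644]
tcp_rot: [179.8, 0.1, 107.1]
wrist_force: [0.0, -0.8, 0.7]
opening: 0.0855
grasp_force: 0.0
```

Emit:
move_arm(offset=[[0, 0, 0], [0, 0, 0], [0, 0, 0], [0, 0, 0], [0, 0, 0]], twist=[[0, 0, -0.1428], [0, 0, -0.1428], [0, 0, -0.1428], [0, 0, -0.1428], [0, 0, -0.1428]], grip=[0.6, 0.6, 0.6, 0.6, 0.6])

```text
time: 14.2
ee_pos: [0.5245, -0.0466, 0.1617]
tcp_rot: [180.0, 0.1, 148.1]
wrist_force: [0.4, -0.5, -0.0]
opening: 0.0511
grasp_force: 0.0
```

Emit:
move_arm(offset=[[0, 0, 0], [0, 0, 0], [0, 0, 0], [0, 0, 0], [0, 0, 0]], twist=[[0, 0, -0.1428], [0, 0, -0.1428], [0, 0, -0.1428], [0, 0, -0.1428], [0, 0, 0]], grip=[0.6, 0.6, 0.6, 0.6, 0.6])

```text
time: 14.7
ee_pos: [0.5245, -0.0466, 0.1615]
tcp_rot: [-180.0, 0.1, -179.4]
wrist_force: [-0.6, 0.5, 0.2]
opening: 0.0512
grasp_force: 0.0
```

Run:
```python
from h import *
p=shot("wrist"); T,o=pose(); print(o["time"],o["ee_pos"],o["tcp_rot"],o["opening"],np.round(o["q"]))
save(p,"w7.png")
print([(d["p"],np.round(d["position"]),atz(p,[d["position"]],.04)) for d in finder.pinpoint(p,"objective_1")[:3]])
vv,uu=np.mgrid[0:480,0:640]; uv=np.c_[uu.ravel(),vv.ravel()]; D=p["depth"].ravel()
X=p["T"][:3,3]+ray(p,uv)*D[:,None]; n=(D>0)&(abs(X[:,0]-.524)<.05)&(abs(X[:,1]+.0455)<.03)
q=X[n&(X[:,2]>.036)&(X[:,2]<.06)]; print(len(q),q.min(0),q.max(0),cv2.minAreaRect((q[:,:2]*1000).astype(np.float32)))
t=q[q[:,2]>.0475]; v=np.linalg.svd(t[:,:2]-t[:,:2].mean(0),full_matrices=False)[2][0]; print("barrel",t.min(0),t.max(0),t.mean(0),np.degrees(np.arctan(v[1]/v[0])))
vv,uu=np.mgrid[0:1,0:1]
Y=(X-T[:3,3])@T[:3,:3]
for s in (-1,1):
    f=Y[(D>0)&(D<.25)&(Y[:,1]*s>.012)&(abs(Y[:,0])<.016)&(abs(Y[:,1])<.06)&(Y[:,2]<.0)]; print(s,np.round(np.percentile(f[:,2],99.5)*1000,1))
```

```text
14.75 [ 0.52448249 -0.04659069  0.16136206] [-1.79993541e+02  5.04073353e-02 -1.79716116e+02] 0.05137250467440345 [-5.  1. -1. 88. -0. -5.]
[(0.91, array([484., 224.]), array([[0.51788143, 0.09359804, 0.04      ]])), (0.85, array([564., 232.]), array([[0.52436453, 0.16244816, 0.04      ]])), (0.8, array([314., 231.]), array([[ 0.52546892, -0.04579441,  0.04      ]]))]
1900 [ 0.49694475 -0.0583429   0.03606175] [ 0.55071376 -0.03240801  0.05488058] ((523.828125, -45.48496627807617), (53.722137451171875, 25.92827796936035), 0.318901002407074)
barrel [ 0.49724441 -0.05642929  0.0475045 ] [ 0.55071376 -0.03440473  0.05488058] [ 0.52475248 -0.04573881  0.05080296] 0.9295064031967866
-1 -14.9
1 -14.9
```

View pics/w7.png

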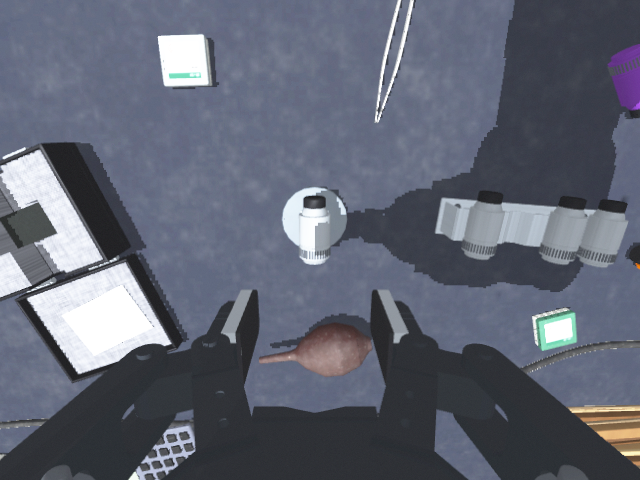

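The objective lies in the V-rest at (314,231), origin (0.524, −0.0456), axis 0.4° off, nose toward the robot. The rack holds the other three at (485,224), (565,232) and (603,232), with one groove empty, and the case is at left. Taking the objective across the barrel.

Emit:
move_arm(offset=[[0, 0.1, 4], [0, 0, 4], [0, 0, 3], [0, 0, 2], [0, 0, 1.3]], twist=[[0, 0, 0], [0, 0, 0], [0, 0, 0], [0, 0, 0], [0, 0, 0]], grip=[0.6, 0.6, 0.6, 0.6, 0.6])

```text
time: 15.3
ee_pos: [0.5236, -0.0455, 0.0159]
tcp_rot: [180.0, -0.1, -179.7]
wrist_force: [0.1, 0.6, 0.4]
opening: 0.0514
grasp_force: 0.0
```

Emit:
move_arm(offset=[[0, 0, 0], [0, 0, 0], [0, 0, 0], [0, 0, 0], [0, 0, 0]], twist=[[0, 0, 0], [0, 0, 0], [0, 0, 0], [0, 0, 0], [0, 0, 0]], grip=[0.5, 0.4, 0.35, 0.3, 0.25])

```text
time: 15.8
ee_pos: [0.5254, -0.0467, 0.0191]
tcp_rot: [-179.9, 0.1, -179.6]
wrist_force: [-0.9, -5.9, 4.5]
opening: 0.0251
grasp_force: 19.5
```

Emit:
move_arm(offset=[[0, 0, 0], [0, 0, 0]], twist=[[0, 0, 0], [0, 0, 0]], grip=[0.2, 0.2])

```text
time: 16.0
ee_pos: [0.5254, -0.0467, 0.019]
tcp_rot: [-179.9, 0.1, -179.6]
wrist_force: [0.3, -5.8, 3.6]
opening: 0.0255
grasp_force: 19.5
```

Gripped at 25.5 mm. Lift and check.

Emit:
move_arm(offset=[[0, 0, 0], [0, 0, -0.6], [0, 0, -2], [0, 0, -3], [0, 0, -3]], twist=[[0, 0, 0], [0, 0, 0], [0, 0, 0], [0, 0, 0], [0, 0, 0]], grip=[0.2, 0.2, 0.2, 0.2, 0.2], force=30)

```text
time: 16.5
ee_pos: [0.5243, -0.0454, 0.105]
tcp_rot: [180.0, 0.0, -179.5]
wrist_force: [0.4, -0.1, -0.9]
opening: 0.0248
grasp_force: 29.6
```

Emit:
move_arm(offset=[[0, 0, -1], [0, 0, 0]], twist=[[0, 0, 0], [0, 0, 0]], grip=[0.2, 0.2])

```text
time: 16.7
ee_pos: [0.5254, -0.0456, 0.1152]
tcp_rot: [-180.0, 0.2, -179.5]
wrist_force: [0.4, 0.3, -1.3]
opening: 0.0246
grasp_force: 29.6
```

```bash
cat > held.py <<'E'
from h import *
def cloud(p):
    vv,uu=np.mgrid[0:480,0:640]; D=p["depth"].ravel(); X=p["T"][:3,3]+ray(p,np.c_[uu.ravel(),vv.ravel()])*D[:,None]; return X,D
def held(p):
    X,D=cloud(p); T=p["T"]@np.linalg.inv(p["tool_from_camera"]); Y=(X-T[:3,3])@T[:3,:3]
    q=Y[(D>0)&(abs(Y[:,1])<.011)&(abs(Y[:,0])<.04)&(Y[:,2]>-.05)&(Y[:,2]<.01)]
    print("held x",np.round(np.percentile(q[:,0],[0.3,99.7])*1000,1),"n",len(q))
    for a in np.arange(-.03,.03,.006):
        s=q[(q[:,0]>a)&(q[:,0]<a+.006)]
        if len(s)>20: t=s[s[:,2]<np.percentile(s[:,2],10)]; print(round(a*1000+3),np.round(t.mean(0)*1000,1))
E
python3 - <<'E'
from held import *; import pickle
p=shot("wrist"); T,o=pose(); print(o["time"],o["ee_pos"],o["tcp_rot"],o["opening"],o["grasp_force"])
held(p); save(p,"w8.png"); pickle.dump(p,open("w8.pkl","wb"))
for t in("case","recess"): print(t,[(round(d["p"],2),np.round(d["position"]),np.round(atz(p,[d["position"]],.027*(t=="recess")),4)) for d in finder.pinpoint(p,t)[:2]])
E
```

```text
16.75 [ 0.52467364 -0.04549845  0.11344642] [ 1.79996945e+02  4.82128993e-02 -1.79539927e+02] 0.024834452444749376 29.627066552639008
held x [-25.3  28.9] n 6556
-27 [-24.7   0.1 -31. ]
-21 [-19.1   1.7 -34.3]
-15 [-15.    0.9 -34.5]
-9 [ -8.6   0.8 -34.1]
-3 [ -2.9   0.6 -34.2]
3 [  3.3   0.9 -34.2]
9 [  9.    0.6 -34.3]
15 [ 13.5   0.6 -33.7]
21 [ 20.3   0.4 -30.7]
27 [ 26.    0.9 -30.1]
case [(0.67, array([  4., 226.]), array([[ 0.5227, -0.2968,  0.    ]]))]
recess []
```

View pics/w8.png

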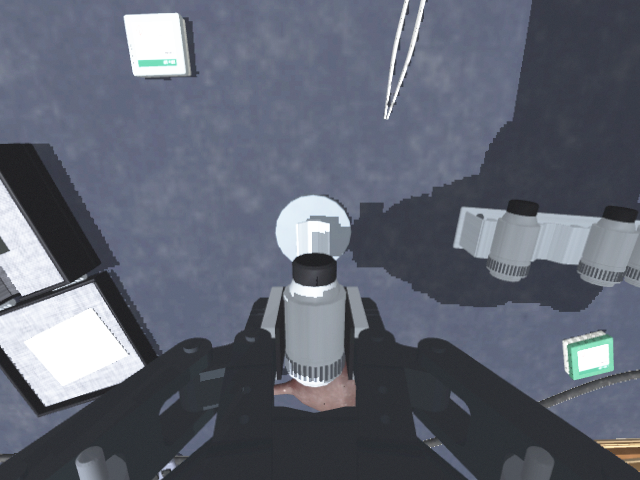

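It is held level at (315,330), nose toward the tool's +x, origin at tool (1.8, 0.6, −21) mm. The V-rest is empty at (313,230) and the case is at the left edge. Carrying it past the case for a look at the recess.

Emit:
move_arm(offset=[[-0.3, -4.3, -0.5], [-0.3, -4.4, -0.5], [-0.3, -4.4, -0.5], [-0.3, -4.4, -0.5], [-0.3, -4.4, -0.5]], twist=[[0, 0, 0], [0, 0, 0], [0, 0, 0], [0, 0, 0], [0, 0, 0]], grip=[0.2, 0.2, 0.2, 0.2, 0.2])

```text
time: 17.35
ee_pos: [0.5405, -0.266, 0.1368]
tcp_rot: [179.9, -0.1, -179.5]
wrist_force: [0.9, -0.1, -1.4]
opening: 0.025
grasp_force: 29.8
```

Emit:
move_arm(offset=[[-0.3, -4.4, -0.5], [-0.3, -4.4, 0], [0, 0, 0], [0, 0, 0], [0, 0, 0]], twist=[[0, 0, 0], [0, 0, 0.143], [0, 0, 0.143], [0, 0, 0.143], [0, 0, 0.143]], grip=[0.2, 0.2, 0.2, 0.2, 0.2])

```text
time: 17.85
ee_pos: [0.5472, -0.3526, 0.141]
tcp_rot: [180.0, -0.2, 147.3]
wrist_force: [-0.1, -0.1, -1.3]
opening: 0.0249
grasp_force: 29.9
```

Emit:
move_arm(offset=[[0, 0, 0], [0, 0, 0], [0, 0, 0], [0, 0, 0], [0, 0, 0]], twist=[[0, 0, 0.143], [0, 0, 0.143], [0, 0, 0.143], [0, 0, 0.143], [0, 0, 0]], grip=[0.2, 0.2, 0.2, 0.2, 0.2])

```text
time: 18.35
ee_pos: [0.5474, -0.3521, 0.1415]
tcp_rot: [-179.9, -0.1, 114.8]
wrist_force: [-0.3, -1.4, -1.0]
opening: 0.0247
grasp_force: 29.9
```

Run:
```python
from held import *; import pickle
p=shot("wrist"); T,o=pose(); print(o["time"],o["ee_pos"],o["tcp_rot"],o["opening"],np.round(o["q"]))
save(p,"w9.png"); pickle.dump(p,open("w9.pkl","wb"))
for t in("case","recess"): print(t,[(round(d["p"],2),np.round(d["position"]),np.round(atz(p,[d["position"]],.027*(t=="recess")),4)) for d in finder.pinpoint(p,t)[:2]])
X,D=cloud(p); n=(D>0)&(np.hypot(X[:,0]-.525,X[:,1]+.297)<.095)
r=X[n&(X[:,2]>.033)&(X[:,2]<.044)]; print("box",len(r),cv2.minAreaRect((r[:,:2]*1000).astype(np.float32)))
n=(D>0)&(np.hypot(X[:,0]-.525,X[:,1]+.297)<.045)
r=X[n&(X[:,2]>.012)&(X[:,2]<.0165)]; print("floor",len(r),r[:,:2].mean(0),cv2.minAreaRect((r[:,:2]*1000).astype(np.float32)))
```

```text
18.4 [ 0.54745204 -0.35212919  0.14179619] [-1.79933000e+02 -1.11968137e-01  1.15085114e+02] 0.024932192447861382 [-33.  18.  16.  88.   0.  32.]
case [(0.84, array([321., 156.]), array([[ 0.5277, -0.296 ,  0.    ]]))]
recess [(0.61, array([322., 161.]), array([[ 0.5288, -0.2982,  0.027 ]])), (0.3, array([315., 319.]), array([[ 0.5805, -0.4229,  0.027 ]]))]
box 16922 ((526.1753540039062, -297.1973571777344), (106.7943115234375, 123.84861755371094), 20.6581974029541)
floor 3322 [ 0.52706754 -0.29673383] ((525.6779174804688, -298.0308532714844), (86.60480499267578, 62.49367904663086), 20.917699813842773)
```

View pics/w9.png

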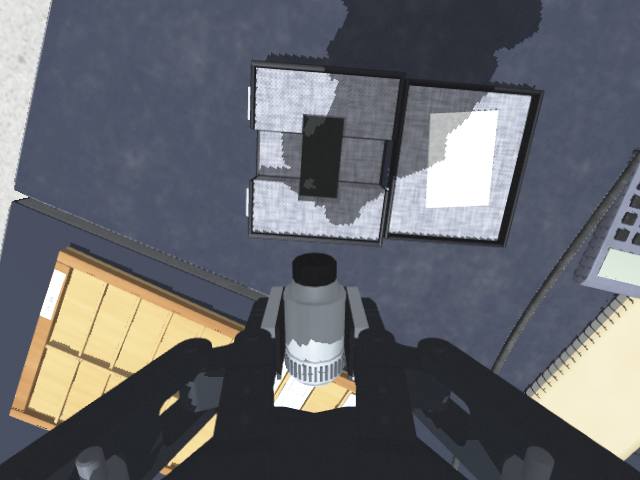

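The case is seen from above with its box centred at (325,152). The dark recess floor spans (299–344, 114–201), the cut-out crosses it left to right, and the box is turned about 20.7°. Fitting the recess floor.

Run:
```python
from held import *; import pickle
p=pickle.load(open("w9.pkl","rb")); X,D=cloud(p); g=cv2.cvtColor(p["color"],cv2.COLOR_RGB2GRAY).ravel()
c=np.array([.5262,-.2972]); a=np.radians(20.8); Rm=np.array([[np.cos(a),np.sin(a)],[-np.sin(a),np.cos(a)]])
Y=(X[:,:2]-c)@Rm.T
n=(D>0)&(abs(Y[:,0])<.025)&(abs(Y[:,1])<.04)
r=n&(g<50)&(abs(X[:,2]-.014)<.004); q=Y[r]; print("dark floor local",len(q),np.round(np.percentile(q,[.5,99.5],axis=0),4),np.median(X[r,2]),cv2.minAreaRect((X[r,:2]*1000).astype(np.float32)))
# foam edges of recess: at z~.036 foam around
for s in (-1,1):
    f=(D>0)&(X[:,2]>.034)&(X[:,2]<.040)&(abs(Y[:,0])<.012)&(Y[:,1]*s>.015)&(Y[:,1]*s<.05); print("end foam inner",s,np.percentile(Y[f,1]*s,1))
    f=(D>0)&(X[:,2]>.034)&(X[:,2]<.040)&(abs(Y[:,1]*1)<.028)&(abs(Y[:,1])>.02)&(Y[:,0]*s>.008)&(Y[:,0]*s<.04); print("side foam inner",s,np.percentile(Y[f,0]*s,1))
    b=(D>0)&(X[:,2]>.034)&(X[:,2]<.044)&(abs(Y[:,0])<.04)&(Y[:,1]*s<.08); print("box y end",s,np.percentile((Y[b,1]*s),99.9))
    f=(D>0)&(X[:,2]>.034)&(X[:,2]<.040)&(abs(Y[:,0])>.022)&(abs(Y[:,0])<.045)&(Y[:,1]*s>.012)&(Y[:,1]*s<.05); print("cutout edge",s,np.percentile(Y[f,1]*s,1))
# edge angle: far/near box ends
for s in (-1,1):
    b=(D>0)&(X[:,2]>.037)&(X[:,2]<.044)&(abs(Y[:,0])<.045)&(Y[:,1]*s>.0575)&(Y[:,1]*s<.066); print("slope",s,np.degrees(np.polyfit(Y[b,0],Y[b,1],1)[0]),Y[b,1].mean())
held(p)
```

```text
dark floor local 2675 [[-0.0141 -0.0303]
 [ 0.0158  0.0299]] 0.014517650038121277 ((527.1065673828125, -297.05865478515625), (30.5677490234375, 61.25144577026367), 20.581525802612305)
end foam inner -1 0.031587962457675464
side foam inner -1 0.014548776473877652
box y end -1 0.06164983201770845
cutout edge -1 0.01860111868163513
end foam inner 1 0.03066436093733558
side foam inner 1 0.016698857711711413
box y end 1 0.061748764568926945
cutout edge 1 0.01788010281451231
slope -1 -0.09865344868261312 -0.05939175557819072
slope 1 -0.16336413242062747 0.05950387391841116
held x [-25.   29.3] n 6562
-27 [-24.4   0.2 -30.9]
-21 [-19.1   0.4 -34.1]
-15 [-15.    0.2 -34.4]
-9 [ -8.4  -0.  -33.9]
-3 [ -3.2  -0.1 -34.1]
3 [  3.3  -0.  -34.1]
9 [  8.8  -0.4 -34.2]
15 [ 13.7  -0.1 -33.8]
21 [ 19.7  -0.3 -30.7]
27 [ 26.3  -0.1 -30. ]
```

The recess centre is (0.5271, −0.2971) with yaw 20.7° and floor at 14.5 mm, which matches the description. Turning, shifting over it and coming down partway.

Emit:
move_arm(offset=[[0, 0, 0], [2.85, 0.03, 0], [2.8, 0, 1], [0, 0, 3], [0, 0, 3]], twist=[[0, 0, 0.077], [0, 0, 0], [0, 0, 0], [0, 0, 0], [0, 0, 0]], grip=[0.2, 0.2, 0.2, 0.2, 0.2])

```text
time: 19.0
ee_pos: [0.5287, -0.2989, 0.0733]
tcp_rot: [179.9, 0.1, 110.7]
wrist_force: [-0.1, -0.5, -1.6]
opening: 0.0249
grasp_force: 30.0
```

Emit:
move_arm(offset=[[0, 0, 2.5], [0, 0, 0], [0, 0, 0]], twist=[[0, 0, 0], [0, 0, 0], [0, 0, 0]], grip=[0.2, 0.2, 0.2])

```text
time: 19.3
ee_pos: [0.5282, -0.2993, 0.0487]
tcp_rot: [-180.0, -0.0, 110.6]
wrist_force: [0.5, -0.7, -1.0]
opening: 0.0247
grasp_force: 29.9
```

Run:
```python
from held import *
for i in range(3):
    T,o=pose(); print(o["time"],o["ee_pos"],o["tcp_rot"]); p=shot("wrist")
a=np.radians(20.7); Rm=np.array([[np.cos(a),np.sin(a)],[-np.sin(a),np.cos(a)]])
T,o=pose(); P=(T@[.0021,0,-.0212,1])[:3]; print("origin in recess",Rm@(P[:2]-[.5271,-.2971]),P[2]-.027)
X,D=cloud(p); Y=(X[:,:2]-[.5271,-.2971])@Rm.T
f=(D>0)&(X[:,2]>.034)&(X[:,2]<.040)&(abs(Y[:,0])<.010)&(Y[:,1]>.015)&(Y[:,1]<.05); print("end foam inner",f.sum(),np.percentile(Y[f,1],1))
f=(D>0)&(X[:,2]>.037)&(X[:,2]<.044)&(abs(Y[:,0])<.045)&(Y[:,1]>.05)&(Y[:,1]<.07); print("box end",f.sum(),np.percentile(Y[f,1],[1,99]))
for s in (-1,1):
    f=(D>0)&(X[:,2]>.034)&(X[:,2]<.040)&(Y[:,1]<.031)&(Y[:,1]>.02)&(Y[:,0]*s>.008)&(Y[:,0]*s<.04); print("side",s,f.sum(),np.percentile(Y[f,0]*s,1) if f.any() else 0)
```

```text
19.3 [ 0.52823774 -0.2993097   0.0487184 ] [-1.79979358e+02 -2.57373569e-02  1.10592427e+02]
19.35 [ 0.52884183 -0.2996745   0.04972957] [1.79952883e+02 5.55075147e-02 1.10568582e+02]
19.4 [ 0.52915215 -0.29988423  0.05019027] [1.79916296e+02 1.01444580e-01 1.10547473e+02]
origin in recess [ 0.00097135 -0.00122854] 0.04447294166348065
end foam inner 1602 0.031115051147991298
box end 2516 [0.05038403 0.06177514]
side -1 1049 0.015357214686729728
side 1 1040 0.015657707745252387
```

Aligned within about 1 mm. Lowering into the recess.

Emit:
move_arm(offset=[[0.1, -0.05, 1.2], [0, 0, 1.2], [0, 0, 0.9], [0, 0, 0.5], [0, 0, 0]], twist=[[0, 0, 0], [0, 0, 0], [0, 0, 0], [0, 0, 0], [0, 0, 0]], grip=[0.2, 0.2, 0.2, 0.2, 0.2])

```text
time: 19.95
ee_pos: [0.5269, -0.2983, 0.0091]
tcp_rot: [-179.9, -0.1, 110.5]
wrist_force: [0.7, -0.1, -1.1]
opening: 0.0249
grasp_force: 29.9
```

Emit:
move_arm(offset=[[0, 0, 0.25], [0, 0, 0], [0, 0, 0]], twist=[[0, 0, 0], [0, 0, 0], [0, 0, 0]], grip=[0.2, 0.2, 0.2])

```text
time: 20.25
ee_pos: [0.5277, -0.2987, 0.0082]
tcp_rot: [180.0, 0.0, 110.5]
wrist_force: [-0.4, -0.6, -0.4]
opening: 0.0251
grasp_force: 29.9
```

Emit:
move_arm(offset=[[0, 0, 0.12], [0, 0, 0.1], [0, 0, 0], [0, 0, 0]], twist=[[0, 0, 0], [0, 0, 0], [0, 0, 0], [0, 0, 0]], grip=[0.2, 0.2, 0.2, 0.2])

```text
time: 20.65
ee_pos: [0.5279, -0.2988, 0.0076]
tcp_rot: [179.9, 0.1, 110.5]
wrist_force: [-4.1, 2.3, 11.4]
opening: 0.025
grasp_force: 36.7
```

It is on the floor (11 N up). Opening gently.

Emit:
move_arm(offset=[[0, 0, -0.1], [0, 0, 0], [0, 0, 0], [0, 0, 0], [0, 0, 0]], twist=[[0, 0, 0], [0, 0, 0], [0, 0, 0], [0, 0, 0], [0, 0, 0]], grip=[0.28, 0.33, 0.4, 0.5, 0.5])

```text
time: 21.15
ee_pos: [0.5274, -0.2985, 0.0064]
tcp_rot: [-180.0, -0.0, 110.5]
wrist_force: [0.5, -0.9, -0.8]
opening: 0.0424
grasp_force: 0.0
```

Emit:
move_arm(offset=[[0, 0, -0.5], [0, 0, -2], [0, 0, -4], [0, 0, -4.5], [0, 0, -3]], twist=[[0, 0, 0], [0, 0, 0], [0, 0, 0], [0, 0, 0], [0, 0, 0]], grip=[0.5, 0.5, 0.5, 0.5, 0.5])

```text
time: 21.65
ee_pos: [0.528, -0.2989, 0.1503]
tcp_rot: [179.9, 0.1, 110.5]
wrist_force: [0.3, -0.5, -0.5]
opening: 0.0429
grasp_force: 0.0
```

Emit:
move_arm(offset=[[-4, 0, 0], [-4, 0, 0], [0, 0, 0]], twist=[[0, 0, 0], [0, 0, 0], [0, 0, 0]], grip=[0.5, 0.5, 0.5])

```text
time: 21.95
ee_pos: [0.5561, -0.3769, 0.145]
tcp_rot: [-179.9, -0.0, 110.4]
wrist_force: [-1.9, -0.1, -1.0]
opening: 0.0426
grasp_force: 0.0
```

Run:
```python
from held import *
p=shot("wrist"); T,o=pose(); print(o["time"],o["ee_pos"],o["opening"]); save(p,"w10.png")
a=np.radians(20.7); Rm=np.array([[np.cos(a),np.sin(a)],[-np.sin(a),np.cos(a)]])
X,D=cloud(p); Y=(X[:,:2]-[.5271,-.2971])@Rm.T; n=(D>0)&(abs(Y[:,0])<.015)&(abs(Y[:,1])<.0295)
for b in np.arange(-.027,.027,.006):
    s=n&(Y[:,1]>b)&(Y[:,1]<b+.006); 
    if s.sum()>10: t=s&(X[:,2]>np.percentile(X[s,2],88)); print(round(b*1e3+3),np.round(Y[t].mean(0)*1e3,1),round(X[t,2].mean()*1e3,1))
s=n&(X[:,2]>.028)&(abs(Y[:,0])<.006)&(X[:,2]<.045); print("ends",np.percentile(Y[s,1],[.5,99.5]))
g=shot("top"); print([(round(d["p"],2),np.round(atz(g,[d["position"]],.04)[0],3)) for d in finder.pinpoint(g,"objective_1")[:9]])
```

```text
22.0 [ 0.55555026 -0.3751259   0.14529702] 0.04306894450036285
-24 [  0.6 -21.9] 40.3
-18 [  1.  -18.2] 40.9
-12 [  0.1 -12.7] 40.7
-6 [ 0.3 -6.3] 40.8
0 [ 0.2 -0.1] 40.8
6 [-0.2  6. ] 40.8
12 [-0.1 10.8] 40.4
18 [-0.3 16.8] 37.2
24 [-0.2 23.7] 36.7
ends [-0.02714963  0.02660299]
[(0.78, array([0.554, 0.277, 0.04 ])), (0.73, array([ 0.524, -0.286,  0.04 ])), (0.67, array([0.522, 0.162, 0.04 ])), (0.62, array([0.524, 0.093, 0.04 ])), (0.53, array([0.409, 0.213, 0.04 ]))]
```

View pics/w10.png

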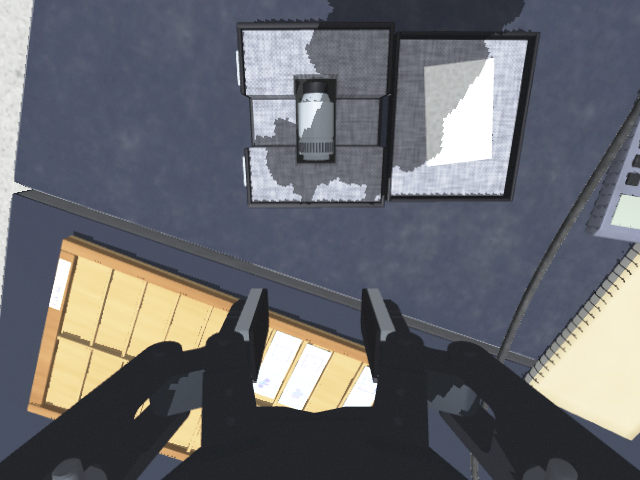

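The objective lies level and centred in the recess at (316,120): axis height about 27.8 mm, within 1 mm of the middle, gripper clear. The other three were still in the rack when last seen. Handing in.

```bash
python3 -c "
from workcell import bot
print(bot.job_done())"
```

```text
the job is handed in; nothing more can be done
None
```

I found the tired objective (second groove from the right-hand end, seen from the robot), lifted it by its ends, rested it in the V-rest, and laid it flat and centred in the case recess. The other three stayed in the rack; the job is handed in, with no verdict returned.

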